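Loosen the stage-glass retaining ring of a microscope light base

TASK

The frosted glass in the white microscope light base is due for cleaning. With a fingertip, first push the swinging clip away from over the glass, all the way back to its stop; then loosen the big knurled ring around the glass by rolling a fingertip along its rim: two full turns anticlockwise seen from above, so that the little lug on the ring has gone round twice and is back at the mark on the base. Pick nothing up, leave the small dimmer wheel and everything else where it is, and finish clear of the base.

Things in the scene. Friction and masses are not known exactly. Their poses are not given: they have to be found in the camera images.
- base: fixed white box, top face 50 mm above the table. Origin on the table under the ring's axis; it spans -120 to 120 mm in its own x, -170 to 135 mm in its own y, z up. The mark: a flat dark line on top, radial, 67 to 93 mm from the ring's axis on the -x side. Nothing but the clip stands within 95 mm of that axis; a fixed pillar socket (radius 20, 34 mm high) is on top at x 75, y -135
- ring_top (a point): centre of the big dark steel knurled ring, on its vertical axis at its top face, 68 mm above the table. Its side stands on the base top (z 50 to 68 mm) with 24 upright half-round ridges, 3.2 mm proud, from z 50.5 to 66 mm; radius 50.7 mm over the ridges, 47.5 mm between. The frosted glass is 3 mm below the top face. Too wide to grip
- ring_lug (a point): top of the little pale index lug (11 mm radially, 10 mm wide, up to 71 mm above the table) on the ring's top face, 40.5 mm from the axis. Starts on the base's -x side, at the mark
- ring (a joint): turn of the ring in rad: 0 at the start (tight), growing anticlockwise seen from above; 6.283 a turn, ends at 18.85. It turns with constant friction (0.04 N m, about 1 N at the rim) and stays where it is left; it does not noticeably rise
- clip_pivot (a point): vertical pivot of the clip, fixed to the base at (0, 108) mm in the base's x, y and 72 mm above the table, on a post of radius 10 mm that reaches z = 78 mm
- clip_tab (a point): top centre of the black upright tab at the clip's free end, 12 x 12 mm, from 72 to 96 mm above the table, 88 mm from the pivot. The clip's bar (10 mm wide, 4 mm thick, from z 72 to 76 mm) runs from pivot to tab above the ring
- clip (a joint): swing of the clip about its pivot in rad: at 0 it points along the base's -y, across the ring to the glass; it grows anticlockwise seen from above, and at 1.5 (stop) it points along the base's +x, clear of the ring. Starts between 0 and 0.35. It stays where it is left (friction 0.05 N m)
- dimmer_mark (a point): white line on the small black dimmer wheel (radius 23, 14 mm high) on the base's top at its own x = -75, y = -135 mm; to be left alone
- objective: loose objective lens standing on the base's top, radius 14 mm, 42 mm high; origin under it; to be left alone
- reagent: small amber bottle, radius 16, 65 mm high, loose on the table; origin under it; leave alone
- flask: conical glass flask, foot radius 36, 103 mm high, loose on the table; origin under it; leave alone
- dish: closed Petri dish, radius 47, 16 mm high, loose on the table; origin under it; leave alone
- tomato: tomato, radius 34, 50 mm high, loose on the table; origin under it; leave alone
- slidebox: grey slide box 85 x 75 x 30 mm, loose on the table; origin under it; leave alone
- beaker: glass beaker, radius 32, 85 mm high, loose on the table; origin under it; leave alone

How it is judged (in metres and radians):
On the way, in this order (a step that is already met when the one before it is completed fails the run):
1. the clip is swung back to its stop while the ring is still tight (value of joint clip above 1.25 rad and value of joint ring below 0.5 rad), for 0.2 s.
2. the ring has made two full turns (value of joint ring between 11.97 and 13.17 rad), for 0.2 s.
At the end, for the whole second after the job is handed in: the ring rests two full turns (within 34 degrees, 0.6 rad) anticlockwise of its tight start, and the clip is still swung back to within 0.25 rad of its stop (all of step 2 and velocity of joint ring between -0.05 and 0.05 rad/s and value of joint clip above 1.25 rad); the robot touches nothing.
It fails at once if the dimmer wheel is turned (its mark moved by over 8 mm) (distance of dimmer_mark from where it was at the start of the episode above 0.008 m).
It fails at once if the objective, bottle, flask, dish, tomato, slide box or beaker is shifted or lifted by over 20 mm (distance of any of objective, reagent, flask, dish, tomato, slidebox, beaker from where it was at the start of the episode above 0.02 m).
It also fails if it takes over 72 s, if anything falls off the work surface, if the arm or the gripper's body presses on something with over 40 N, if the wrist force passes 120 N, or if a joint passes its speed limit or range.

ROBOT

A 6-joint arm with a two-finger parallel gripper is mounted at the origin on the work surface. World frame = base frame: x ahead of the robot, y to its left, z up, the work surface at z = 0. Lengths are in m, angles in degrees, forces in N, time in s.
With the tool pointing down it reaches from about 0.35 to 0.875 m from the base axis. Payload 4.2 kg.
Tool frame: the origin (TCP) lies where the fingers leave the gripper's body, on its centre line; the fingertips stand 70 mm ahead of it and the grasp point (between the pads) lies 51 mm ahead of it; z points along the fingers, y is the direction in which the jaws open and shut (so a half turn about z gives the same grasp; the last joint's range is limited). The gripper opens to 87 mm and grips with 3 to 60 N. Pads are 19 mm wide; open, the fingers measure 117 mm over their backs; the gripper's body (75 mm by 190 mm) begins 51 mm behind the grasp point.
Start: joints at [-49.183, 22.042, 0.453, 0, -68.411, -14.817], TCP at [0.274, -0.562, 0.292] pointing down, gripper open.
Joint ranges: [-179.83, 179.83], [-69.29, 118.12], [-61.27, 80.66], [-181.25, 117.63], [-171.15, -9.14], [-177.46, 177.46]. Speed limits (degrees/s): [159.86, 159.86, 180, 180, 180, 180].

INTERFACE

Orientations are given as a 3x3 rotation matrix whose columns are the frame's x, y, z axes.
In Python, from station import sense, capture, camera_model, finish_job gives the robot as it stands.
- The arm moves only by the shell command python3 -m inch 'ROWS'. ROWS is JSON, a list of rows, each an object with "hand": the closure, from 0 (fully open) to 1 (shut); "slide": the shift along the world's x, y, z in cm, a list of three; "yaw": the turn about the world's z in rad. A call has 1 to 10 rows; each row is the pose to reach, as a shift and turn from the pose commanded when the call began; what a row does not reach only later rows make up. A row lasts 1/8 s, in which the tool goes at most 62.5 mm and 10.7 degrees, less where a joint would pass 70% of its speed; a pose out of reach is approached as far as the arm can. A call with a gripper value outside its range is refused whole. The fingers move at their own pace and stop on an object; the grip force is fixed at half the most. Time passes only in rows, so rows that repeat a pose let the fingers close. It gives the time, the measured TCP pose, the force and the opening at its end, in the units of the state.
- sense(): the state, without advancing time (a new reading comes with each control period).
- capture(name): name is "side" or "top"; returns the picture (400x640x3 uint8, blue, green, red); there is no depth.
- camera_model(name): a dict with "mtx" (3x3 intrinsics, pixels), "k1" (the pictures are not rectified: a ray, as slopes to the right and down, at radius r is drawn at 1 + k1 r^2 times it, then the intrinsics apply), "xyz" and "orientation" of the camera in the world. Camera axes: x right, y up, looking along -z (the intrinsics and any distortion apply to the point x, -y, -z); pixel columns grow to the right and rows downward; lengths in m; the calibration is good to about 2 mm. A picture is of the moment at which its call begins. camera_model takes no time and is no camera call.
- finish_job(): hands the job in, once; it reports no verdict.
The state is a dict: "time_s": time; "joints": joint angles; "joint_velocities": joint speeds; "effort": joint torques, N m; "tcp_pos": TCP position; "ee_rot": TCP orientation; "wrist_force": force on the tool from outside, world axes, zero at the start; "moment": the same for the moment, N m; "gripper_width": opening from 0.0 (shut) to 1.0 (fully open).
Only numpy, scipy, OpenCV 4.12 (cv2) and the standard library are available. Lean on these libraries where they do the work, as an engineer would, in place of code of your own. Each camera call takes 0.05 s, during which the arm holds its last target. There are 200 camera calls.

## Working session

There is one attempt and no reset: what is moved stays moved. The work goes in short steps, Python scripts to look and compute and a shell command to move; the robot and the scene stay as the last step left them, time stands still between calls to the robot, and variables do not carry over. Pictures are saved under pics/ and viewed, about 8 in all and at most 12, crops included, and the job is handed in when it is done.

```bash
mkdir -p pics; python3 - <<'E'
from station import *
import cv2
for n in("top","side"):
    cv2.imwrite(f"pics/{n}0.png",capture(n)); print(n,camera_model(n))
print(sense())
E
```

```text
top {'mtx': array([[406.73020239,   0.        , 317.90805584],
       [  0.        , 406.73020239, 200.17324022],
       [  0.        ,   0.        ,   1.        ]]), 'k1': -0.026289744924743872, 'xyz': array([ 0.37190414, -0.00873767,  1.13935314]), 'orientation': array([[ 0.07293739,  0.97596603, -0.20535446],
       [-0.99733151,  0.07072156, -0.0181195 ],
       [-0.00316103,  0.20612806,  0.97851992]])}
side {'mtx': array([[372.96359706,   0.        , 319.31606585],
       [  0.        , 372.96359706, 193.10425558],
       [  0.        ,   0.        ,   1.        ]]), 'k1': 0.0031424234209629673, 'xyz': array([ 0.17676718, -0.45753121,  0.53117696]), 'orientation': array([[ 0.73446281,  0.40046371, -0.54789889],
       [-0.67854153,  0.44769375, -0.58236733],
       [ 0.01207393,  0.79949929,  0.60054567]])}
{'time_s': 0.1, 'joints': array([-4.91820564e+01,  2.20851386e+01,  3.87711597e-01, -2.72782891e-02,
       -6.84123014e+01, -1.48156582e+01]), 'joint_velocities': array([ 0.03530391, -0.02258952,  0.23895089,  0.14771985,  0.01478007,
       -0.04134901]), 'effort': array([ 5.78976797e-04, -3.91691601e+01,  1.87934464e+01,  4.23185483e+00,
        1.34400412e-02, -7.79556217e-05]), 'tcp_pos': array([ 0.2738403 , -0.56135636,  0.29127732]), 'ee_rot': array([[-8.98853499e-01, -4.38248272e-01, -9.16777027e-04],
       [-4.38249226e-01,  8.98851819e-01,  1.73869070e-03],
       [ 6.20685026e-05,  1.96460504e-03, -9.99998068e-01]]), 'wrist_force': array([ 0.5516159 , -0.15169488,  0.45078275]), 'moment': array([0.02265157, 0.02748154, 0.00485777]), 'gripper_width': 0.9984018371148756}
```

View pics/top0.png

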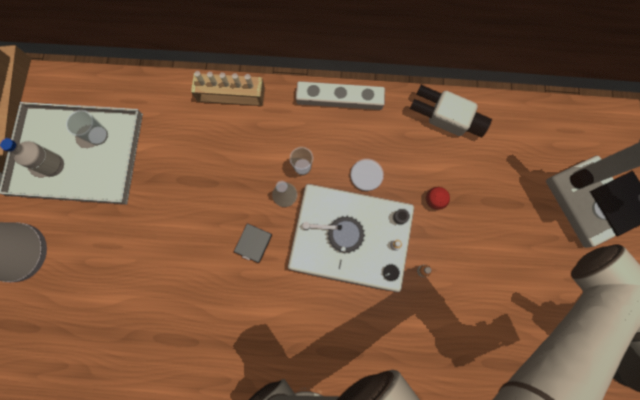

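View pics/side0.png

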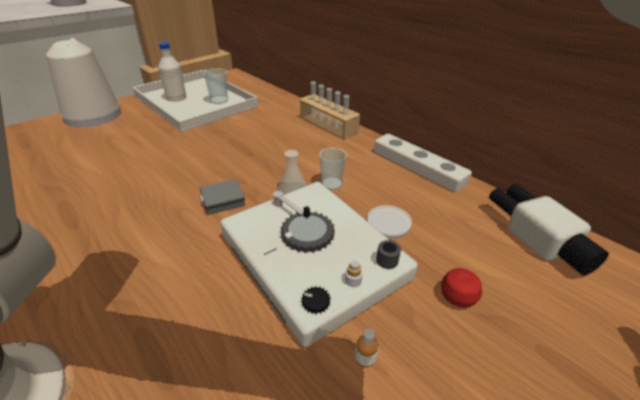

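The top view shows the base at about px (290–413, 185–290), with the ring at (346,234), the clip pivot at (306,227), the dimmer at (391,272), the objective at (397,244) and the socket at (401,215). Next I'll zoom in on both views.

```bash
cat > h.py <<'E'
import numpy as np, cv2
from station import *
def px2w(n,u,v,z):
    c=camera_model(n);K=c["mtx"]
    # (1+k1 r^2) radial model
    p=cv2.undistortPoints(np.array([[[u,v]]],float),K,np.array([c["k1"],0,0,0]))[0,0]
    d=c["orientation"]@np.array([p[0],-p[1],-1]); o=c["xyz"]
    return o+d*(z-o[2])/d[2]
def w2px(n,P):
    c=camera_model(n);R=c["orientation"]@np.diag([1,-1,-1.])
    q=(np.atleast_2d(P)-c["xyz"])@R
    return cv2.projectPoints(q,np.zeros(3),np.zeros(3),c["mtx"],np.array([c["k1"],0,0,0]))[0][:,0]
E
python3 - <<'E'
from h import *
a=cv2.imread("pics/top0.png")[170:300,270:440]; b=cv2.imread("pics/side0.png")[175:345,210:430]
a=cv2.resize(a,None,fx=4.5,fy=4.5,interpolation=cv2.INTER_CUBIC)
b=cv2.resize(b,None,fx=3.5,fy=3.5,interpolation=cv2.INTER_CUBIC)
cv2.imwrite("pics/a.png",a);cv2.imwrite("pics/b.png",b)
E
```

```text
(no output)
```

View pics/a.png

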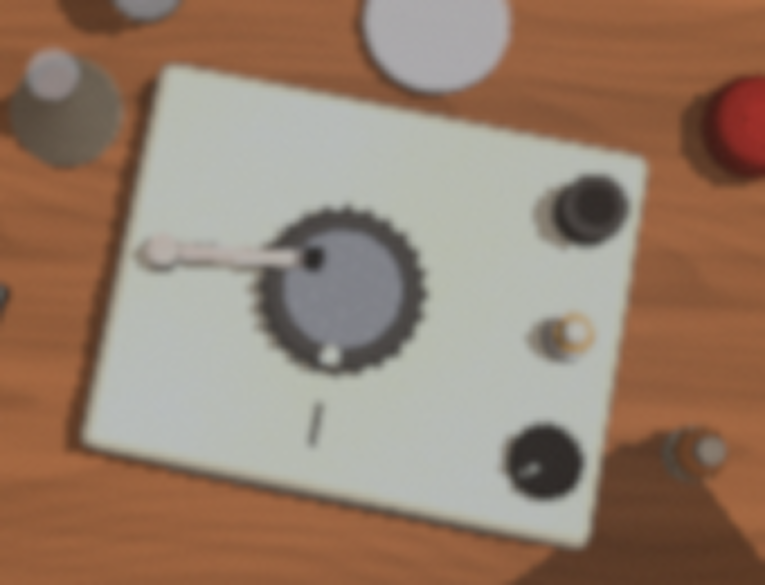

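View pics/b.png

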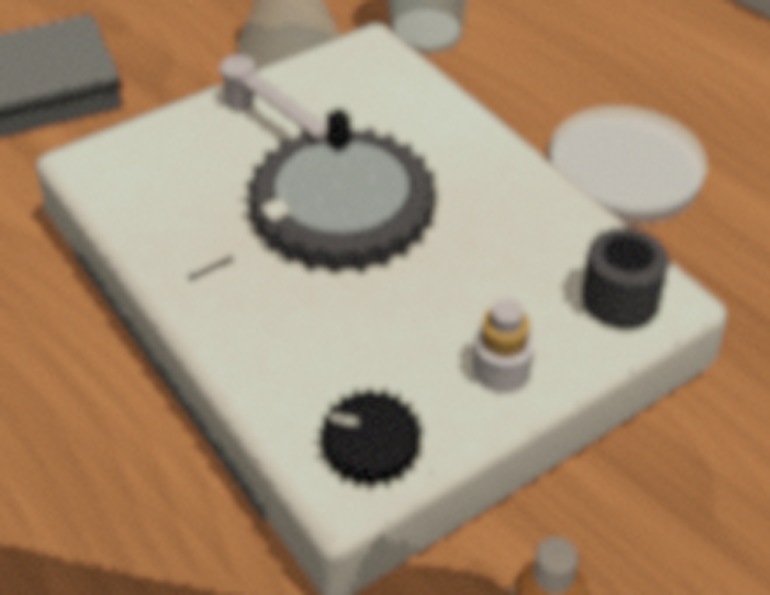

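```bash
python3 - <<'E'
from h import *
from scipy.optimize import least_squares
C=[(120,135,50),(120,-170,50),(-120,-170,50),(-120,135,50)]
T=[(163,64),(648,157),(587,549),(82,445),(342,287),(162,251),(593,210),(544,462),(315,425)]
X=C+[(0,0,68),(0,108,78),(75,-135,84),(-75,-135,64),(-80,0,50)]
S=[(378,25),(727,312),(333,565),(40,160),(342,195),(238,66),(370,435),(211,268)]
XS=C+[(0,0,68),(0,108,78),(-75,-135,64),(-80,0,50)]
T=(np.array(T)+.5)/4.5-.5+[270,170]; S=(np.array(S)+.5)/3.5-.5+[210,175]
X=np.array(X)/1000;XS=np.array(XS)/1000
def W(p,X):
    c,s=np.cos(p[2]),np.sin(p[2]); return np.array(X)@np.array([[c,s,0],[-s,c,0],[0,0,1]])+[p[0],p[1],0]
for use in("t","s","ts"):
    f=lambda p:np.concatenate(([ (w2px("top",W(p,X))-T).ravel()] if "t" in use else[])+([(w2px("side",W(p,XS))-S).ravel()] if "s" in use else[]))
    r=least_squares(f,[.45,-.06,0.1]if use=="t" else r.x,loss="soft_l1");print(use,r.x,np.degrees(r.x[2]),np.abs(r.fun).max().round(2),f(r.x).round(1))
p=r.x
q=(np.array([313,258])+.5)/4.5-.5+[270,170]; tab=px2w("top",*q,.096)
piv=W(p,[[0,.108,.096]])[0]; d=tab-piv; print("tab",tab,"piv",piv,np.linalg.norm(d),"clip",np.arctan2(d[1],d[0])-(p[2]-np.pi/2))
for n,uv in(("obj",(572,333)),("reag",(710,450)),):
    q=(np.array(uv)+.5)/4.5-.5+[270,170]; print(n,px2w("top",*q,.092 if n=="obj" else .065))
for n,uv in (("beaker",(302,160,.085)),("flask",(281,186,.103)),("tomato",(438,198,.03)),("slide",(254,242,.03)),("dish",(367,174,.016))): print(n,px2w("top",*uv))
E
```

```text
t [ 0.51108836 -0.06853108 -0.12858934] -7.367626379524849 1.32 [-0.6 -1.2  0.8 -0.3  0.3  0.7 -1.3  0.3 -0.   0.5 -0.1 -0.1  0.3 -0.8
  0.4  0.1 -0.1  0.1]
s [ 0.51064673 -0.07199136 -0.12885585] -7.382896218237518 3.35 [ 0.6 -1.7  3.   0.1 -0.8  0.2 -3.3 -0.5  0.  -2.4 -0.3  0.8  0.6 -0.6
 -0.1  1.6]
ts [ 0.5110963  -0.07037382 -0.12860616] -7.368589988726063 3.58 [ 0.1 -1.2  1.5 -0.2  1.   0.8 -0.6  0.4  0.6  0.6  0.6 -0.1  1.  -0.7
  1.2  0.2  0.6  0.2  0.2 -2.   2.4 -0.6 -1.2 -0.8 -3.6 -1.  -0.4 -3.
 -0.6  0.4  0.1 -1.4 -0.4  1. ]
tab [ 0.52428374 -0.04940285  0.096     ] piv [0.52494751 0.03673428 0.096     ] 0.0861396863264464 clip 0.12090034641927083
obj [ 0.49235531 -0.20012677  0.092     ]
reag [ 0.43328719 -0.28738467  0.065     ]
beaker [0.70088575 0.06183581 0.085     ]
flask [0.62030911 0.10984279 0.103     ]
tomato [ 0.63515797 -0.32243756  0.03      ]
slide [0.47562435 0.17743433 0.03      ]
dish [ 0.69414476 -0.12246955  0.016     ]
```

The fits from the two views agree within about 3 mm: the ring axis is at about (0.511, -0.070), the base yaw is -7.4°, the clip is at about 0.12 rad, and the mark is on the near side. First move: shut the hand, go above the ring on the near side of the tab, then descend.

```bash
python3 -m inch '[{"hand":1,"slide":[3,5,0],"yaw":-0.1},{"hand":1,"slide":[5,10.5,0],"yaw":-0.2},{"hand":1,"slide":[7.5,16,0],"yaw":-0.3},{"hand":1,"slide":[10,21.5,0],"yaw":-0.4},{"hand":1,"slide":[12,27,0],"yaw":-0.45},{"hand":1,"slide":[14,32.5,0],"yaw":-0.45},{"hand":1,"slide":[16,38,0],"yaw":-0.45},{"hand":1,"slide":[18,43.5,0],"yaw":-0.45},{"hand":1,"slide":[20.1,49,-3],"yaw":-0.45},{"hand":1,"slide":[20.1,51.2,-8],"yaw":-0.45}]'
python3 - <<'E'
from h import *
s=sense();print(s["tcp_pos"],s["joints"],s["gripper_width"],np.degrees(np.arctan2(s["ee_rot"][1,1],s["ee_rot"][0,1])))
piv=np.array([.525,.0368]);base=-.1286
for th in np.arange(0,1.51,.1):
    a=th-np.pi/2+base;u=np.array([np.cos(a),np.sin(a)]);t=np.array([-u[1],u[0]])
    print(round(th,2),((piv+.088*u-.0155*t)*100).round(2),"beta",np.degrees(a)+180)
E
```

```text
time_s: 1.35
tcp_pos: [0.4772, -0.047, 0.2129]
ee_rot: [[-1.0, -0.007, 0.006], [-0.007, 1.0, 0.001], [-0.006, 0.001, -1.0]]
wrist_force: [-0.1, 0.4, -0.6]
gripper_width: 0.02
[ 0.47721924 -0.04701323  0.21288843] [ 1.38508012e+01  1.23353484e+01 -2.62162618e+01  2.79403343e-02
 -5.10876309e+01 -1.03474216e+02] 0.019899613695683726 90.39426253754883
0.0 [49.83 -4.85] beta 82.63176275461761
0.1 [50.7  -5.07] beta 88.36134070592585
0.2 [51.58 -5.21] beta 94.09091865723407
0.3 [52.47 -5.26] beta 99.82049660854231
0.4 [53.37 -5.21] beta 105.55007455985053
0.5 [54.25 -5.08] beta 111.27965251115877
0.6 [55.12 -4.86] beta 117.009230462467
0.7 [55.96 -4.56] beta 122.73880841377525
0.8 [56.76 -4.17] beta 128.46838636508346
0.9 [57.52 -3.71] beta 134.1979643163917
1.0 [58.24 -3.17] beta 139.92754226769995
1.1 [58.89 -2.56] beta 145.65712021900816
1.2 [59.48 -1.89] beta 151.3866981703164
1.3 [60.   -1.17] beta 157.11627612162465
1.4 [60.45 -0.4 ] beta 162.84585407293287
1.5 [60.82  0.42] beta 168.5754320242411
```

```bash
python3 -m inch '[{"hand":1,"slide":[0,0,-4],"yaw":0},{"hand":1,"slide":[0,0,-6.2],"yaw":0},{"hand":1,"slide":[1.8,0,-6.2],"yaw":0},{"hand":1,"slide":[3.2,-0.1,-6.2],"yaw":0},{"hand":1,"slide":[4.1,-0.2,-6.2],"yaw":0.07},{"hand":1,"slide":[5,-0.25,-6.2],"yaw":0.17},{"hand":1,"slide":[5.9,-0.2,-6.2],"yaw":0.27},{"hand":1,"slide":[6.8,-0.1,-6.2],"yaw":0.37},{"hand":1,"slide":[7.6,0.1,-6.2],"yaw":0.47},{"hand":1,"slide":[8.5,0.4,-6.2],"yaw":0.57}]'
python3 - <<'E'
from h import *
a=capture("side")[150:330,210:430];cv2.imwrite("pics/c.png",cv2.resize(a,None,fx=3,fy=3,interpolation=cv2.INTER_CUBIC))
E
```

```text
time_s: 2.6
tcp_pos: [0.5601, -0.046, 0.1503]
ee_rot: [[-0.838, -0.545, -0.001], [-0.545, 0.838, 0.0], [0.001, 0.0, -1.0]]
wrist_force: [-1.6, -0.7, -0.2]
gripper_width: 0.003
```

View pics/c.png

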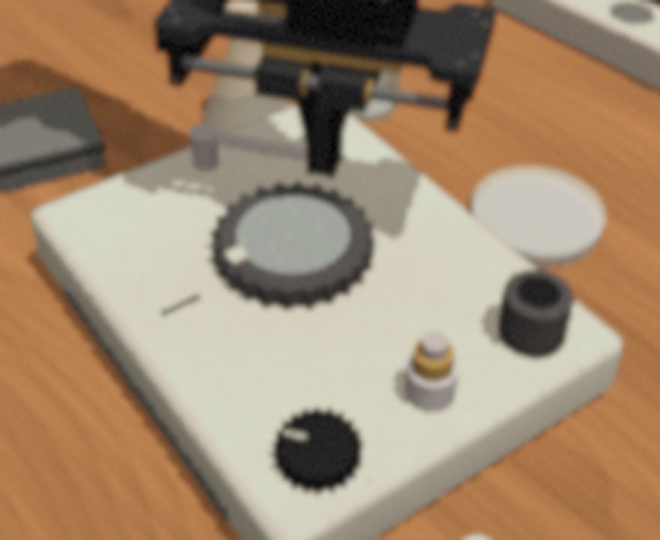

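The picture shows the finger at (325,150) behind the tab and the clip bar swinging off the glass. The ring is still at its start, with the lug at (236,255).

```bash
python3 -m inch '[{"hand":1,"slide":[0.8,0.4,0],"yaw":0.1},{"hand":1,"slide":[1.5,0.9,0],"yaw":0.2},{"hand":1,"slide":[2.2,1.4,0],"yaw":0.3},{"hand":1,"slide":[2.9,2.0,0],"yaw":0.4},{"hand":1,"slide":[3.5,2.7,0],"yaw":0.5},{"hand":1,"slide":[4.0,3.4,0],"yaw":0.6},{"hand":1,"slide":[4.4,4.2,0],"yaw":0.7},{"hand":1,"slide":[4.8,5.0,0],"yaw":0.8},{"hand":1,"slide":[4.8,5.1,0],"yaw":0.8},{"hand":1,"slide":[4.8,5.1,0],"yaw":0.8}]'
```

```text
time_s: 3.9
tcp_pos: [0.608, 0.0043, 0.1504]
ee_rot: [[-0.199, -0.98, 0.0], [-0.98, 0.199, -0.001], [0.001, -0.0, -1.0]]
wrist_force: [1.3, -3.7, -0.5]
gripper_width: 0.01
```

```bash
cat > tab.py <<'E'
import numpy as np,sys
C=np.array([float(sys.argv[1]),float(sys.argv[2])]);rc=float(sys.argv[3]);phis=np.arange(*map(float,sys.argv[4].split(",")))
for ph in phis:
    e=lambda d:np.array([np.cos(np.radians(d)),np.sin(np.radians(d))])
    b=ph+135
    print(ph,(C+rc*e(ph)-.95*e(b+90)-1.5*e(b)).round(2),b)
E
python3 tab.py 51.1 -7 6.0 -80,-79,10
python3 -m inch '[{"hand":1,"slide":[0.05,0.3,0],"yaw":0},{"hand":1,"slide":[0.05,0.3,0],"yaw":0}]'
python3 -m inch '[{"hand":1,"slide":[0,-2.5,0],"yaw":0},{"hand":1,"slide":[0,-4,2.5],"yaw":-0.1},{"hand":1,"slide":[0,-5,5],"yaw":-0.28},{"hand":1,"slide":[0,-6,5],"yaw":-0.46},{"hand":1,"slide":[-1,-8,5],"yaw":-0.64},{"hand":1,"slide":[-2,-9,5],"yaw":-0.82},{"hand":1,"slide":[-3,-10,5],"yaw":-1.0},{"hand":1,"slide":[-4,-11,5],"yaw":-1.18},{"hand":1,"slide":[-5,-12,5],"yaw":-1.36},{"hand":1,"slide":[-6,-13,5],"yaw":-1.54}]'
```

```text
-80.0 [ 52.06 -14.68] 55.0
time_s: 4.15
tcp_pos: [0.6082, 0.0051, 0.1505]
ee_rot: [[-0.199, -0.98, -0.002], [-0.98, 0.199, -0.004], [0.004, 0.001, -1.0]]
wrist_force: [1.2, -12.6, -0.6]
gripper_width: 0.005
time_s: 5.4
tcp_pos: [0.5482, -0.1217, 0.2003]
ee_rot: [[-0.985, 0.173, 0.001], [0.173, 0.985, 0.001], [-0.001, 0.001, -1.0]]
wrist_force: [-0.2, 0.1, 0.2]
gripper_width: 0.005
```

The extra 3 mm gave only a rise in force (12.6 N), so the clip is at its stop. Next I descend beside the rim and print the stroke table.

```bash
python3 -m inch '[{"hand":1,"slide":[-2.8,-2.5,0],"yaw":-0.18},{"hand":1,"slide":[-2.8,-2.5,-2],"yaw":-0.36},{"hand":1,"slide":[-2.8,-2.5,-5],"yaw":-0.44},{"hand":1,"slide":[-2.8,-2.5,-7.4],"yaw":-0.44},{"hand":1,"slide":[-2.8,-2.5,-7.4],"yaw":-0.44}]'
python3 tab.py 51.1 -7 4.65 -80,161,10
python3 - <<'E'
from h import *
a=capture("side")[150:330,210:430];cv2.imwrite("pics/d.png",cv2.resize(a,None,fx=3,fy=3,interpolation=cv2.INTER_CUBIC))
E
```

```text
time_s: 6.02
tcp_pos: [0.5194, -0.1465, 0.1247]
ee_rot: [[-0.821, 0.571, -0.004], [0.571, 0.821, 0.001], [0.003, -0.001, -1.0]]
wrist_force: [0.2, -0.1, -0.3]
gripper_width: 0.006
-80.0 [ 51.83 -13.35] 55.0
-70.0 [ 52.92 -13.13] 65.0
-60.0 [ 53.95 -12.72] 75.0
-50.0 [ 54.9  -12.14] 85.0
-40.0 [ 55.74 -11.4 ] 95.0
-30.0 [ 56.43 -10.53] 105.0
-20.0 [56.96 -9.55] 115.0
-10.0 [57.32 -8.49] 125.0
0.0 [57.48 -7.39] 135.0
10.0 [57.45 -6.27] 145.0
20.0 [57.23 -5.18] 155.0
30.0 [56.82 -4.15] 165.0
40.0 [56.24 -3.2 ] 175.0
50.0 [55.5  -2.36] 185.0
60.0 [54.63 -1.67] 195.0
70.0 [53.65 -1.14] 205.0
80.0 [52.59 -0.78] 215.0
90.0 [51.49 -0.62] 225.0
100.0 [50.37 -0.65] 235.0
110.0 [49.28 -0.87] 245.0
120.0 [48.25 -1.28] 255.0
130.0 [47.3  -1.86] 265.0
140.0 [46.46 -2.6 ] 275.0
150.0 [45.77 -3.47] 285.0
160.0 [45.24 -4.45] 295.0
```

View pics/d.png

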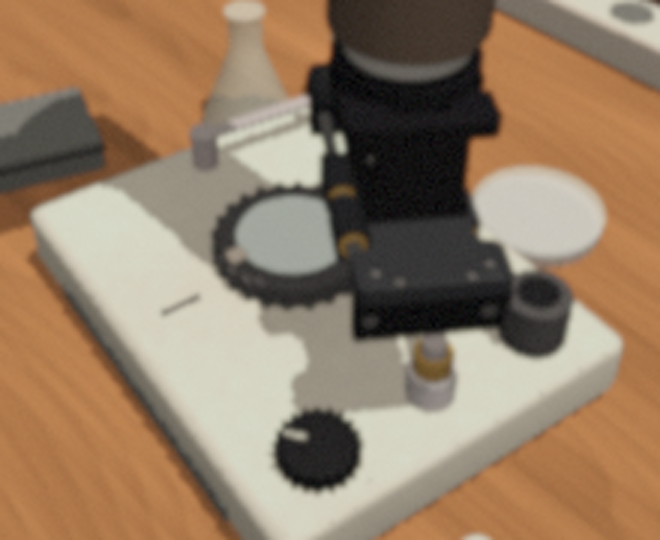

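The picture shows the hand beside the rim on the objective side with body clearance over the objective, and the clip is back at (260,120). Next I press in and turn the first 40° to check contact.

```bash
python3 -m inch '[{"hand":1,"slide":[-0.1,0.7,0],"yaw":0},{"hand":1,"slide":[-0.22,1.35,0],"yaw":0},{"hand":1,"slide":[-0.22,1.35,0],"yaw":0}]'; python3 -m inch '[{"hand":1,"slide":[1.09,0.22,0],"yaw":0.175},{"hand":1,"slide":[2.12,0.63,0],"yaw":0.349},{"hand":1,"slide":[3.07,1.21,0],"yaw":0.524},{"hand":1,"slide":[3.91,1.95,0],"yaw":0.698}]'; python3 - <<'E'
from h import *
a=capture("top")[170:300,270:440];cv2.imwrite("pics/e.png",cv2.resize(a,None,fx=4.5,fy=4.5,interpolation=cv2.INTER_CUBIC))
E
```

```text
time_s: 6.45
tcp_pos: [0.5186, -0.1326, 0.127]
ee_rot: [[-0.822, 0.569, 0.002], [0.569, 0.822, 0.0], [-0.001, 0.001, -1.0]]
wrist_force: [-0.7, 0.0, 0.4]
gripper_width: 0.003
time_s: 6.95
tcp_pos: [0.5579, -0.1139, 0.1267]
ee_rot: [[-0.995, -0.097, 0.001], [-0.097, 0.995, -0.001], [-0.001, -0.001, -1.0]]
wrist_force: [0.4, -1.2, 0.0]
gripper_width: 0.006
```

View pics/e.png

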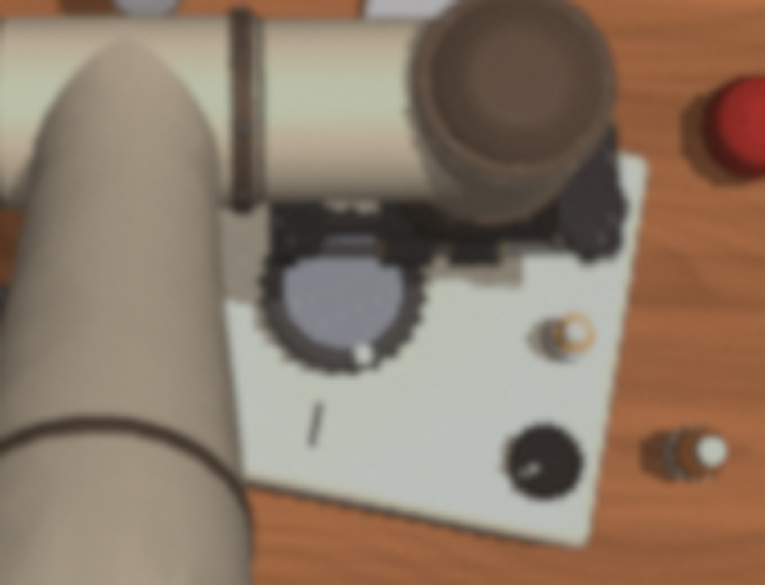

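The lug has moved from (331,355) to (363,353) about the centre (342,290). That is about 29° for a 40° sweep, so contact was made late and lightly. I'll bring the tip 2.5 mm further in.

```bash
cat > rel.py <<'E'
import numpy as np,sys
# rel.py Cx Cy rc curx cury curphi end : shifts/yaws relative to current command
cx,cy,rc,x,y,p,e=map(float,sys.argv[1:])
for ph in np.arange(p+10,e+1,10):
    f=lambda d:np.array([np.cos(np.radians(d)),np.sin(np.radians(d))])
    q=np.array([cx,cy])+rc*f(ph)-.95*f(ph+225)-1.5*f(ph+135)
    print(ph,(q-[x,y]).round(2),np.radians(ph-p).round(3))
E
python3 rel.py 51.1 -7 4.4 55.74 -11.4 -40 60
```

```text
-30.0 [0.48 1.  ] 0.175
-20.0 [0.99 1.94] 0.349
-10.0 [1.33 2.95] 0.524
0.0 [1.49 4.01] 0.698
10.0 [1.47 5.08] 0.873
20.0 [1.26 6.13] 1.047
30.0 [0.87 7.13] 1.222
40.0 [0.31 8.04] 1.396
50.0 [-0.4   8.85] 1.571
60.0 [-1.24  9.52] 1.745
```

```bash
python3 -m inch '[{"hand":1,"slide":[0.48,1.0,0],"yaw":0.175},{"hand":1,"slide":[0.99,1.94,0],"yaw":0.349},{"hand":1,"slide":[1.33,2.95,0],"yaw":0.524},{"hand":1,"slide":[1.49,4.01,0],"yaw":0.698},{"hand":1,"slide":[1.47,5.08,0],"yaw":0.873}]'; python3 -m inch '[{"hand":1,"slide":[-0.21,1.05,0],"yaw":0.174},{"hand":1,"slide":[-0.6,2.05,0],"yaw":0.349},{"hand":1,"slide":[-1.16,2.96,0],"yaw":0.523},{"hand":1,"slide":[-1.87,3.77,0],"yaw":0.698},{"hand":1,"slide":[-2.71,4.44,0],"yaw":0.872}]';  python3 rel.py 51.1 -7 4.4 54.5 -1.88 60 160; python3 -c "
from h import *
print(sense()['joints'])"
```

```text
time_s: 7.62
tcp_pos: [0.575, -0.0625, 0.1272]
ee_rot: [[-0.566, -0.824, 0.008], [-0.824, 0.566, 0.0], [-0.005, -0.006, -1.0]]
wrist_force: [5.3, -1.9, -2.9]
gripper_width: 0.005
time_s: 8.25
tcp_pos: [0.5477, -0.0168, 0.1271]
ee_rot: [[0.267, -0.964, 0.009], [-0.964, -0.267, 0.003], [-0.0, -0.009, -1.0]]
wrist_force: [3.9, 4.4, -3.1]
gripper_width: 0.004
70.0 [-0.94  0.51] 0.175
80.0 [-1.95  0.85] 0.349
90.0 [-3.01  1.01] 0.524
100.0 [-4.08  0.99] 0.698
110.0 [-5.13  0.78] 0.873
120.0 [-6.13  0.39] 1.047
130.0 [-7.04 -0.17] 1.222
140.0 [-7.85 -0.88] 1.396
150.0 [-8.52 -1.72] 1.571
160.0 [-9.03 -2.66] 1.745
[ 1.51915575e+01  2.46943550e+01 -2.25869994e+01 -2.98726492e-02
 -4.22079378e+01  3.09146136e-01]
```

```bash
python3 -m inch '[{"hand":1,"slide":[-0.94,0.51,0],"yaw":0.175},{"hand":1,"slide":[-1.95,0.85,0],"yaw":0.349},{"hand":1,"slide":[-3.01,1.01,0],"yaw":0.524},{"hand":1,"slide":[-4.08,0.99,0],"yaw":0.698},{"hand":1,"slide":[-5.13,0.78,0],"yaw":0.873},{"hand":1,"slide":[-6.13,0.39,0],"yaw":1.047},{"hand":1,"slide":[-7.04,-0.17,0],"yaw":1.222},{"hand":1,"slide":[-7.85,-0.88,0],"yaw":1.396},{"hand":1,"slide":[-8.52,-1.72,0],"yaw":1.571},{"hand":1,"slide":[-9.03,-2.66,0],"yaw":1.745}]';python3 rel.py 51.1 -7 4.4 45.47 -4.54 160 220; python3 - <<'E'
from h import *
print(sense()['joints'])
a=capture("top")[170:300,270:440];b=capture("side")[175:305,210:380]
cv2.imwrite("pics/f.png",cv2.resize(np.vstack([a,b]),None,fx=2.3,fy=2.3,interpolation=cv2.INTER_CUBIC))
E
```

```text
time_s: 9.5
tcp_pos: [0.4529, -0.0451, 0.1264]
ee_rot: [[0.903, 0.429, -0.003], [0.429, -0.903, 0.0], [-0.002, -0.001, -1.0]]
wrist_force: [-2.4, 2.6, 2.4]
gripper_width: 0.006
170.0 [-0.34 -1.01] 0.175
180.0 [-0.5  -2.07] 0.349
190.0 [-0.48 -3.14] 0.524
200.0 [-0.27 -4.19] 0.698
210.0 [ 0.12 -5.19] 0.873
220.0 [ 0.68 -6.1 ] 1.047
[ 1.48361522e+01  1.76735630e+01 -3.50292648e+01 -9.63796505e-02
 -3.74376092e+01  1.00640320e+02]
```

View pics/f.png

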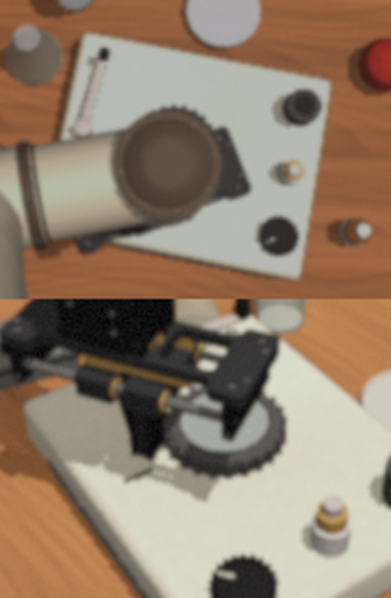

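The top view shows the clip parked along the far side at (104,55), and in the side view the finger is at the rim beside the mark. The lug is hidden. I'll continue 40°, then back off, unwind and look.

```bash
python3 -m inch '[{"hand":1,"slide":[-0.34,-1.01,0],"yaw":0.175},{"hand":1,"slide":[-0.5,-2.07,0],"yaw":0.349},{"hand":1,"slide":[-0.48,-3.14,0],"yaw":0.524},{"hand":1,"slide":[-0.27,-4.19,0],"yaw":0.698}]'
python3 -m inch '[{"hand":1,"slide":[-1.5,-0.6,0],"yaw":0},{"hand":1,"slide":[-2,-1,5],"yaw":0},{"hand":1,"slide":[-1.5,-2,8],"yaw":-0.18},{"hand":1,"slide":[-1,-3,8],"yaw":-0.36},{"hand":1,"slide":[0,-4,8],"yaw":-0.54},{"hand":1,"slide":[1,-5,8],"yaw":-0.72},{"hand":1,"slide":[3,-6,8],"yaw":-0.9},{"hand":1,"slide":[5,-6,8],"yaw":-1.08},{"hand":1,"slide":[6.8,-6,8],"yaw":-1.26},{"hand":1,"slide":[6.8,-6,8],"yaw":-1.44}]'
python3 - <<'E'
from h import *
print(sense()['joints'])
a=capture("top")[170:300,270:440];b=capture("side")[175:305,210:380]
cv2.imwrite("pics/g.png",cv2.resize(np.vstack([a,b]),None,fx=2.3,fy=2.3,interpolation=cv2.INTER_CUBIC))
E
```

```text
time_s: 10.1
tcp_pos: [0.4509, -0.0873, 0.1262]
ee_rot: [[0.419, 0.908, -0.003], [0.908, -0.419, -0.0], [-0.001, -0.002, -1.0]]
wrist_force: [-3.1, 0.2, 1.8]
gripper_width: 0.005
time_s: 11.35
tcp_pos: [0.5207, -0.1468, 0.206]
ee_rot: [[0.951, -0.309, 0.001], [-0.309, -0.951, -0.0], [0.001, -0.0, -1.0]]
wrist_force: [-0.6, -0.3, 0.6]
gripper_width: 0.003
[ 1.43803007e+00  1.85181375e+01 -1.84164326e+01  7.70980361e-03
 -5.30032513e+01  7.05726300e+01]
```

View pics/g.png

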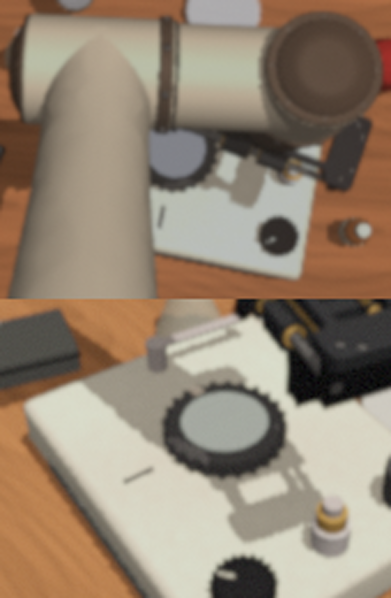

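The lug isn't distinguishable at this scale because of shadow and the arm. I'll sample brightness on the circle the lug follows, projected into both views.

```bash
cat > lug.py <<'E'
from h import *
import sys
cx,cy=.511,-.070
ims={n:capture(n) for n in("side","top")}
r0={n:cv2.imread(f"pics/{n}0.png") for n in ims}
def prof(n,im):
    o=[]
    for d in range(0,360,10):
        a=np.radians(d);P=[(cx+r*np.cos(a),cy+r*np.sin(a),.071) for r in(.038,.0405,.043)]
        uv=w2px(n,P).astype(np.float32)
        o.append(cv2.remap(im,uv[:,:1],uv[:,1:],1).mean())
    return np.array(o).round().astype(int)
for n in ims: print(n,"now  ",*[f"{d*10}:{v}" for d,v in enumerate(prof(n,ims[n]))]);print(n,"start",*prof(n,r0[n]))
E
python3 lug.py
```

```text
side now   0:91 10:75 20:115 30:73 40:79 50:86 60:71 70:98 80:140 90:106 100:71 110:62 120:63 130:53 140:53 150:54 160:56 170:63 180:77 190:87 200:97 210:93 220:88 230:93 240:93 250:92 260:86 270:83 280:75 290:70 300:70 310:66 320:57 330:60 340:64 350:73
side start 102 90 116 111 90 17 98 124 98 92 99 87 91 79 79 80 107 187 149 89 92 97 100 103 100 100 98 95 89 86 83 81 80 81 83 86
top now   0:125 10:96 20:60 30:60 40:95 50:103 60:110 70:118 80:126 90:130 100:130 110:126 120:120 130:101 140:66 150:54 160:52 170:59 180:63 190:65 200:69 210:58 220:52 230:53 240:52 250:54 260:54 270:52 280:54 290:57 300:61 310:86 320:107 330:119 340:128 350:132
top start 76 77 75 75 76 76 134 161 82 76 75 75 75 75 74 74 90 167 111 72 74 73 72 75 72 74 77 74 78 77 74 76 76 75 77 75
```

Both ends are consistent: the lug went from 172° to about 81° world, which is 269° turned, as predicted. Next I unwind the wrist and run the second stroke.

```bash
python3 -m inch '[{"hand":1,"slide":[0,0,0],"yaw":-0.18},{"hand":1,"slide":[0,0,0],"yaw":-0.36},{"hand":1,"slide":[0,0,0],"yaw":-0.54},{"hand":1,"slide":[0,0,0],"yaw":-0.72},{"hand":1,"slide":[0,0,0],"yaw":-0.9},{"hand":1,"slide":[0,0,0],"yaw":-1.08},{"hand":1,"slide":[0,0,0],"yaw":-1.26},{"hand":1,"slide":[0,0,0],"yaw":-1.44},{"hand":1,"slide":[0,0,0],"yaw":-1.62},{"hand":1,"slide":[0,0,0],"yaw":-1.8}]'
python3 -m inch '[{"hand":1,"slide":[0,0,0],"yaw":-0.18},{"hand":1,"slide":[0,0,0],"yaw":-0.36},{"hand":1,"slide":[0,0,0],"yaw":-0.54},{"hand":1,"slide":[0,0,0],"yaw":-0.72},{"hand":1,"slide":[0,0,0],"yaw":-0.9},{"hand":1,"slide":[0,0,0],"yaw":-1.08},{"hand":1,"slide":[0,0,-2],"yaw":-1.26},{"hand":1,"slide":[0,0,-5],"yaw":-1.44},{"hand":1,"slide":[0,0,-8],"yaw":-1.647},{"hand":1,"slide":[0,0,-8],"yaw":-1.647}]'
python3 tab.py 51.1 -7 4.4 -80,-79,10
python3 rel.py 51.1 -7 4.4 51.79 -13.1 -80 20;python3 rel.py 51.1 -7 4.4 57.0 -5.27 20 120;python3 rel.py 51.1 -7 4.4 48.37 -1.49 120 200;
```

```text
time_s: 12.8
tcp_pos: [0.5196, -0.1469, 0.2064]
ee_rot: [[-0.511, -0.859, 0.0], [-0.859, 0.511, 0.0], [-0.0, -0.0, -1.0]]
wrist_force: [0.2, 0.7, -0.4]
gripper_width: 0.008
time_s: 14.05
tcp_pos: [0.5183, -0.1469, 0.1245]
ee_rot: [[-0.822, 0.57, -0.005], [0.57, 0.822, 0.0], [0.004, -0.003, -1.0]]
wrist_force: [-0.5, 0.1, 0.5]
gripper_width: 0.004
-80.0 [ 51.78 -13.11] 55.0
-70.0 [1.04 0.2 ] 0.175
-60.0 [2.04 0.59] 0.349
-50.0 [2.95 1.15] 0.524
-40.0 [3.76 1.86] 0.698
-30.0 [4.43 2.7 ] 0.873
-20.0 [4.94 3.64] 1.047
-10.0 [5.28 4.65] 1.222
0.0 [5.44 5.71] 1.396
10.0 [5.42 6.78] 1.571
20.0 [5.21 7.83] 1.745
30.0 [-0.39  1.  ] 0.175
40.0 [-0.95  1.91] 0.349
50.0 [-1.66  2.72] 0.524
60.0 [-2.5   3.39] 0.698
70.0 [-3.44  3.9 ] 0.873
80.0 [-4.45  4.24] 1.047
90.0 [-5.51  4.4 ] 1.222
100.0 [-6.58  4.38] 1.396
110.0 [-7.63  4.17] 1.571
120.0 [-8.63  3.78] 1.745
130.0 [-0.91 -0.56] 0.175
140.0 [-1.72 -1.27] 0.349
150.0 [-2.39 -2.11] 0.524
160.0 [-2.9  -3.05] 0.698
170.0 [-3.24 -4.06] 0.873
180.0 [-3.4  -5.12] 1.047
190.0 [-3.38 -6.19] 1.222
200.0 [-3.17 -7.24] 1.396
```

```bash
python3 -m inch '[{"hand":1,"slide":[-0.1,0.9,0],"yaw":0},{"hand":1,"slide":[-0.21,1.63,0],"yaw":0},{"hand":1,"slide":[-0.21,1.63,0],"yaw":0}]'
python3 -m inch '[{"hand":1,"slide":[1.04,0.2,0],"yaw":0.175},{"hand":1,"slide":[2.04,0.59,0],"yaw":0.349},{"hand":1,"slide":[2.95,1.15,0],"yaw":0.524},{"hand":1,"slide":[3.76,1.86,0],"yaw":0.698},{"hand":1,"slide":[4.43,2.7,0],"yaw":0.873},{"hand":1,"slide":[4.94,3.64,0],"yaw":1.047},{"hand":1,"slide":[5.28,4.65,0],"yaw":1.222},{"hand":1,"slide":[5.44,5.71,0],"yaw":1.396},{"hand":1,"slide":[5.42,6.78,0],"yaw":1.571},{"hand":1,"slide":[5.21,7.83,0],"yaw":1.745}]'
python3 -m inch '[{"hand":1,"slide":[-0.39,1.0,0],"yaw":0.175},{"hand":1,"slide":[-0.95,1.91,0],"yaw":0.349},{"hand":1,"slide":[-1.66,2.72,0],"yaw":0.524},{"hand":1,"slide":[-2.5,3.39,0],"yaw":0.698},{"hand":1,"slide":[-3.44,3.9,0],"yaw":0.873},{"hand":1,"slide":[-4.45,4.24,0],"yaw":1.047},{"hand":1,"slide":[-5.51,4.4,0],"yaw":1.222},{"hand":1,"slide":[-6.58,4.38,0],"yaw":1.396},{"hand":1,"slide":[-7.63,4.17,0],"yaw":1.571},{"hand":1,"slide":[-8.63,3.78,0],"yaw":1.745}]'
python3 -m inch '[{"hand":1,"slide":[-0.91,-0.56,0],"yaw":0.175},{"hand":1,"slide":[-1.72,-1.27,0],"yaw":0.349},{"hand":1,"slide":[-2.39,-2.11,0],"yaw":0.524},{"hand":1,"slide":[-2.9,-3.05,0],"yaw":0.698},{"hand":1,"slide":[-3.24,-4.06,0],"yaw":0.873},{"hand":1,"slide":[-3.4,-5.12,0],"yaw":1.047},{"hand":1,"slide":[-3.38,-6.19,0],"yaw":1.222},{"hand":1,"slide":[-3.17,-7.24,0],"yaw":1.396}]'
python3 -m inch '[{"hand":1,"slide":[-1.5,-0.6,0],"yaw":0},{"hand":1,"slide":[-2,-1,5],"yaw":0},{"hand":1,"slide":[-1.5,-2,8],"yaw":-0.18},{"hand":1,"slide":[-1,-3,8],"yaw":-0.36},{"hand":1,"slide":[0,-4,8],"yaw":-0.54},{"hand":1,"slide":[1,-5,8],"yaw":-0.72},{"hand":1,"slide":[3,-6,8],"yaw":-0.9},{"hand":1,"slide":[5,-6,8],"yaw":-1.08},{"hand":1,"slide":[6.8,-6,8],"yaw":-1.26},{"hand":1,"slide":[6.8,-6,8],"yaw":-1.44}]'
python3 lug.py
```

```text
time_s: 14.42
tcp_pos: [0.5187, -0.13, 0.1276]
ee_rot: [[-0.822, 0.569, 0.003], [0.569, 0.822, 0.0], [-0.003, 0.002, -1.0]]
wrist_force: [0.4, -0.1, 1.1]
gripper_width: 0.002
time_s: 15.68
tcp_pos: [0.5711, -0.0519, 0.127]
ee_rot: [[-0.414, -0.91, 0.003], [-0.911, 0.414, 0.0], [-0.002, -0.003, -1.0]]
wrist_force: [2.5, -0.3, -1.3]
gripper_width: 0.004
time_s: 16.92
tcp_pos: [0.484, -0.014, 0.127]
ee_rot: [[0.968, -0.249, 0.002], [-0.249, -0.968, 0.001], [0.002, -0.002, -1.0]]
wrist_force: [0.4, 0.3, -0.6]
gripper_width: 0.006
time_s: 17.92
tcp_pos: [0.4517, -0.0871, 0.1267]
ee_rot: [[0.414, 0.91, -0.0], [0.91, -0.414, 0.0], [0.0, -0.0, -1.0]]
wrist_force: [1.0, 0.9, 0.2]
gripper_width: 0.003
time_s: 19.18
tcp_pos: [0.52, -0.1467, 0.2061]
ee_rot: [[0.952, -0.307, -0.0], [-0.307, -0.952, 0.0], [-0.0, -0.0, -1.0]]
wrist_force: [-0.2, -0.6, 0.6]
gripper_width: 0.003
side now   0:144 10:91 20:106 30:75 40:88 50:73 60:81 70:84 80:68 90:88 100:62 110:68 120:59 130:53 140:53 150:55 160:57 170:65 180:80 190:90 200:99 210:94 220:88 230:92 240:92 250:91 260:84 270:84 280:74 290:69 300:70 310:65 320:59 330:59 340:63 350:131
side start 102 90 116 111 90 17 98 124 98 92 99 87 91 79 79 80 107 187 149 89 92 97 100 103 100 100 98 95 89 86 83 81 80 81 83 86
top now   0:124 10:96 20:60 30:60 40:94 50:103 60:110 70:118 80:126 90:130 100:130 110:127 120:120 130:101 140:66 150:54 160:54 170:59 180:63 190:66 200:68 210:59 220:54 230:53 240:51 250:55 260:53 270:55 280:53 290:56 300:63 310:86 320:106 330:119 340:127 350:132
top start 76 77 75 75 76 76 134 161 82 76 75 75 75 75 74 74 90 167 111 72 74 73 72 75 72 74 77 74 78 77 74 76 76 75 77 75
```

The lug is now at about 356°, i.e. +275° on this stroke and about 544° in total. About 176° remains: unwind, then a third stroke from -80° to 100°.

```bash
python3 -m inch '[{"hand":1,"slide":[0,0,0],"yaw":-0.18},{"hand":1,"slide":[0,0,0],"yaw":-0.36},{"hand":1,"slide":[0,0,0],"yaw":-0.54},{"hand":1,"slide":[0,0,0],"yaw":-0.72},{"hand":1,"slide":[0,0,0],"yaw":-0.9},{"hand":1,"slide":[0,0,0],"yaw":-1.08},{"hand":1,"slide":[0,0,0],"yaw":-1.26},{"hand":1,"slide":[0,0,0],"yaw":-1.44},{"hand":1,"slide":[0,0,0],"yaw":-1.62},{"hand":1,"slide":[0,0,0],"yaw":-1.8}]'
python3 -m inch '[{"hand":1,"slide":[0,0,0],"yaw":-0.18},{"hand":1,"slide":[0,0,0],"yaw":-0.36},{"hand":1,"slide":[0,0,0],"yaw":-0.54},{"hand":1,"slide":[0,0,0],"yaw":-0.72},{"hand":1,"slide":[0,0,0],"yaw":-0.9},{"hand":1,"slide":[0,0,0],"yaw":-1.08},{"hand":1,"slide":[0,0,-2],"yaw":-1.26},{"hand":1,"slide":[0,0,-5],"yaw":-1.44},{"hand":1,"slide":[0,0,-8],"yaw":-1.647},{"hand":1,"slide":[0,0,-8],"yaw":-1.647}]'
python3 -m inch '[{"hand":1,"slide":[-0.1,0.9,0],"yaw":0},{"hand":1,"slide":[-0.21,1.63,0],"yaw":0},{"hand":1,"slide":[-0.21,1.63,0],"yaw":0}]'
python3 -m inch '[{"hand":1,"slide":[1.04,0.2,0],"yaw":0.175},{"hand":1,"slide":[2.04,0.59,0],"yaw":0.349},{"hand":1,"slide":[2.95,1.15,0],"yaw":0.524},{"hand":1,"slide":[3.76,1.86,0],"yaw":0.698},{"hand":1,"slide":[4.43,2.7,0],"yaw":0.873},{"hand":1,"slide":[4.94,3.64,0],"yaw":1.047},{"hand":1,"slide":[5.28,4.65,0],"yaw":1.222},{"hand":1,"slide":[5.44,5.71,0],"yaw":1.396},{"hand":1,"slide":[5.42,6.78,0],"yaw":1.571},{"hand":1,"slide":[5.21,7.83,0],"yaw":1.745}]'
python3 -m inch '[{"hand":1,"slide":[-0.39,1.0,0],"yaw":0.175},{"hand":1,"slide":[-0.95,1.91,0],"yaw":0.349},{"hand":1,"slide":[-1.66,2.72,0],"yaw":0.524},{"hand":1,"slide":[-2.5,3.39,0],"yaw":0.698},{"hand":1,"slide":[-3.44,3.9,0],"yaw":0.873},{"hand":1,"slide":[-4.45,4.24,0],"yaw":1.047},{"hand":1,"slide":[-5.51,4.4,0],"yaw":1.222},{"hand":1,"slide":[-6.58,4.38,0],"yaw":1.396},{"hand":1,"slide":[-6.58,4.38,0],"yaw":1.396}]'; python3 lug.py | head -1
```

```text
time_s: 20.52
tcp_pos: [0.519, -0.1468, 0.2064]
ee_rot: [[-0.511, -0.86, -0.0], [-0.86, 0.511, 0.0], [-0.0, 0.0, -1.0]]
wrist_force: [0.4, 0.1, 0.2]
gripper_width: 0.005
time_s: 21.78
tcp_pos: [0.5178, -0.1469, 0.1245]
ee_rot: [[-0.822, 0.57, -0.006], [0.57, 0.822, 0.0], [0.005, -0.003, -1.0]]
wrist_force: [-1.3, -0.1, -0.6]
gripper_width: 0.007
time_s: 22.15
tcp_pos: [0.5188, -0.1315, 0.1281]
ee_rot: [[-0.823, 0.568, 0.003], [0.568, 0.823, -0.003], [-0.004, -0.0, -1.0]]
wrist_force: [1.4, -8.8, -0.2]
gripper_width: 0.005
time_s: 23.4
tcp_pos: [0.5729, -0.0511, 0.1284]
ee_rot: [[-0.413, -0.911, 0.009], [-0.911, 0.413, 0.001], [-0.004, -0.008, -1.0]]
wrist_force: [4.0, -0.5, -2.2]
gripper_width: 0.007
time_s: 24.52
tcp_pos: [0.5048, -0.0063, 0.128]
ee_rot: [[0.822, -0.569, 0.005], [-0.569, -0.822, 0.003], [0.002, -0.006, -1.0]]
wrist_force: [-1.2, 6.9, 0.7]
gripper_width: 0.008
side now   0:100 10:104 20:121 30:104 40:131 50:54 60:32 70:17 80:18 90:26 100:41 110:64 120:72 130:59 140:54 150:53 160:58 170:126 180:148 190:94 200:99 210:102 220:106 230:109 240:107 250:107 260:102 270:102 280:96 290:90 300:88 310:86 320:85 330:87 340:88 350:97
```

The lug is at about 177°, against 172° at the start, so about 724° in total. I'll back off radially, lift and move clear.

```bash
python3 -m inch '[{"hand":1,"slide":[-0.2,0.6,0],"yaw":0},{"hand":1,"slide":[-0.3,1.0,0],"yaw":0},{"hand":1,"slide":[-0.3,1.0,5],"yaw":0},{"hand":1,"slide":[-0.3,1,10],"yaw":0},{"hand":1,"slide":[-2,4,14],"yaw":0},{"hand":1,"slide":[-4,9,16],"yaw":0},{"hand":1,"slide":[-6,14,16],"yaw":0},{"hand":1,"slide":[-8,19,16],"yaw":0},{"hand":1,"slide":[-10,24,16],"yaw":0},{"hand":1,"slide":[-10,24,16],"yaw":0}]'
python3 lug.py; python3 - <<'E'
from h import *
a=capture("top")[130:310,230:460];b=capture("side")[150:370,200:490]
b=cv2.resize(b,(460,349));a=cv2.resize(a,(460,360))
cv2.imwrite("pics/z.png",np.vstack([a,b])[:, :]) if 0 else cv2.imwrite("pics/z.png",cv2.resize(np.vstack([a,b]),None,fx=.84,fy=.84))
E
```

```text
time_s: 25.88
tcp_pos: [0.4029, 0.2339, 0.2865]
ee_rot: [[0.824, -0.567, 0.0], [-0.567, -0.824, 0.0], [0.0, -0.001, -1.0]]
wrist_force: [-0.2, -0.5, 0.0]
gripper_width: 0.005
side now   0:95 10:101 20:117 30:101 40:128 50:113 60:117 70:127 80:100 90:129 100:96 110:101 120:90 130:82 140:81 150:82 160:89 170:178 180:177 190:94 200:96 210:98 220:103 230:105 240:103 250:103 260:99 270:98 280:92 290:87 300:85 310:83 320:82 330:83 340:83 350:93
side start 102 90 116 111 90 17 98 124 98 92 99 87 91 79 79 80 107 187 149 89 92 97 100 103 100 100 98 95 89 86 83 81 80 81 83 86
top now   0:77 10:77 20:76 30:77 40:78 50:75 60:76 70:76 80:78 90:77 100:75 110:76 120:77 130:75 140:74 150:76 160:76 170:156 180:143 190:75 200:74 210:73 220:74 230:74 240:73 250:78 260:75 270:76 280:80 290:74 300:77 310:77 320:75 330:76 340:76 350:75
top start 76 77 75 75 76 76 134 161 82 76 75 75 75 75 74 74 90 167 111 72 74 73 72 75 72 74 77 74 78 77 74 76 76 75 77 75
```

View pics/z.png

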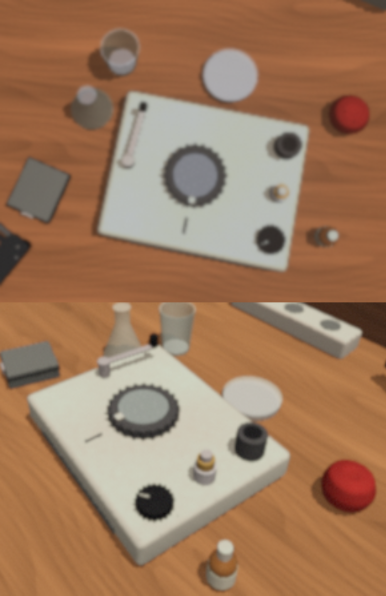

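The final picture shows the lug at the mark (192,200), the clip parked along the far edge at (135,135), the dimmer and loose items in place, and the hand well clear.

```bash
python3 -c "
from station import *
print(finish_job())"
```

```text
the job is handed in; nothing more can be done
None
```

I swung the clip back to its stop, then loosened the ring by two full anticlockwise turns and handed the job in at about 26 s of the 72 s allowed. No verdict is reported on hand-in.

- **Clip:** I pushed the tab with the closed fingertips until the force rose to about 12.6 N with no further movement, which is the stop. The last picture shows it still parked clear of the ring.
- **Ring:** I turned it with a fingertip corner in the rim ridges, in three strokes of about 269°, 275° and 180°. In both cameras the lug ends about 3° past its start angle at the mark, so about 723° in total, well inside the 34° tolerance.
- **Whole turns:** the cameras show only the lug's angle, so the count of two turns rests on adding up the strokes. I checked the lug after each stroke, and no stroke swept more than 280°.
- **Surroundings:** the dimmer and all loose items look unmoved, judged by eye in the final picture.
- **Arm:** it ended well clear of the base, with no contact force on the wrist.

Two readings were weaker than the rest. The first 40° of sweep turned the ring only about 29°, because contact was light, so I moved the tip 2.5 mm further in. My two camera estimates of the ring centre also differed by about 3.5 mm; I used a value between them.

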